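# Click a clear card sign shut with snap pliers

### The job

The clear front leaf of the flower sign stands ajar because its stiff brass press stud has not been clicked. Take the red snap pliers out of their wooden rest, set their dies squarely on the stud, one on the cap and one on the boss behind, squeeze only until it clicks fully home, then stand the pliers back in the rest, jaws down. Do not crush the stud, keep the gripper itself off the sign, do not shove or tip the sign, and leave the jar, the bird and the tin alone.

Things in the scene. Friction and masses are not known exactly. Their poses are not given: they have to be found in the camera images.
- pliers: Red-handled snap pliers, 0.22 kg, 150 mm tall, 16 mm thick, standing handles up in the rest. Origin: hinge pin. z: up the handles, y: the closing line, x: along the pin. Grip across y on the bowed handles 70 mm above the pin, 63 mm wide when free; a spring holds them open (6 N at 57 mm, about 10 N at 40 mm). The frame is that of the half with die_a; closing, both halves turn equally.
- die_a (a point): Centre of the face of the fixed steel die, 13 mm across, 40 mm below the pin, 13.5 mm from the pliers' middle plane when open; jaws end 8 mm below it. Oppopoint it a brass die on an adjusting screw stands 12 to 20 mm from that plane; its setting differs each time and is not measured. The dies sink about 9 mm against the fingers as the handles close. Either die may go on the cap.
- stud_cap (a point): Centre of the outer face of the brass cap on the front leaf, 13 mm across, 13 mm below the sign's top edge, 112 mm above the table. The stud clicks at about 22 N between the dies; over 36 N crushes it. At the fingers the force rises to about 20 N (25 at most), with the handles 44 to 34 mm apart by the screw's setting, drops by some 4 to 9 N at the click and rises again when the leaf is home.
- stud_back (a point): Centre of the outer face of the brass boss, 13 mm across, on the back of the fixed rear leaf. The line to stud_cap is the line to squeeze along: 12.5 mm long when clicked shut, about 19 mm when ajar.
- leaf_hinge (a joint): Angle of the front leaf about its lower edge (rad): 0 shut, 0.066 to 0.074 at the start (the cap about 6 mm off). It can stick half way near 0.03 if the squeeze stops too early.
- leaf: Clear front leaf, 100 wide, 102 high, 3 thick, hinged at its lower edge to the sign's foot; origin at the middle of the hinge. It carries the snap cap.
- sign: Card sign with a painted flower between clear leaves on a wooden foot 80 x 116 x 18, 125 high in all, about 0.8 kg. It only stands on the table: a sideways push of about 3 N at the stud tips it. Origin: centre of its underside; x points to its back, square to the leaves; z up.
- rest: Light wooden tool rest, fixed, 70 x 109 x 50. Origin: centre of its underside. A pocket 23 x 72 along its y, floor 10 mm above the table, takes the pliers' jaws (62 x 14 when open); standing in it, the pin is 58 mm above the table and over the middle of the rest, and the pliers' y lies along the rest's y.
- jar: Pink salt jar with a cork lid, 53 across, 74 high; origin at its underside. Leave it alone.
- bird: Small black bird figure, 36 x 81 x 52; origin at its underside. Leave it alone.
- tin: White candle tin with a brown lid, 65 across, 35 high; origin at its underside. Leave it alone.
Not all that is in view belongs to the job. There is more than one size of the pliers; the one meant has the size given above.

How it is judged:
By the outcome, as a careful person would: the job done as asked, in the order asked, and still so for the second after the job is handed in, with the robot touching nothing.
It also fails if it takes over 64 s, if anything falls off the work surface, if the arm or the gripper's body presses on something with over 40 N, if the wrist force passes 120 N, or if a joint passes its speed limit or range.

### The arm

A 7-joint arm with a two-finger parallel gripper is mounted at the origin on a cart in front of the work surface, level with it; the furniture and walls round the work are solid. World frame = base frame: x ahead of the robot, y to its left, z up, the work surface at z = 0. Lengths are in m, angles in rad, forces in N, time in s.
With the tool pointing down it reaches from about 0.35 to 0.9 m from the base axis. Payload 8.1 kg.
Tool frame: the origin (TCP) lies on the centre line of the jaws, within the pads' length; the fingertips stand 11 mm ahead of it and the grasp point (between the pads) lies 8 mm behind it; z points along the fingers, y is the line along which they close (so a half turn about z gives the same grasp; the last joint's range is limited). The gripper opens to 85 mm and grips with 20 to 120 N. Pads are 22 mm wide; open, the fingers measure 114 mm over their backs; the gripper's body (76 mm by 85 mm) begins 54 mm behind the grasp point. The pads swing forward as they close: fully open they stand 13 mm farther back than shut.
Start: joints at [1.243, 0.434, 0.025, 1.573, -0.012, 1.134, -0.075], TCP at [0.139, -0.609, 0.242] pointing down, gripper open.
Joint ranges: [-2.62, 2.62], [-0.44, 2.09], [-1.27, 1.32], [0.08, 2.57], [-1.32, 4.46], [0.12, 2], [-2.74, 2.74]. Speed limits (rad/s): [2.22, 2.22, 3.01, 3.01, 3.14, 3.14, 3.14].

### API

Orientations are given as a rotation vector (axis times angle).
In Python, from workcell import observe, camera, calibration, sign_off gives the robot as it stands. The module is installed in compiled form; this text tells all that it offers.
- The arm moves only by the tool drive_tool, never from a script. Its argument "plan" is a list of rows, each a list of 6 numbers: the shift along the tool's x, y, z in units of 40 mm (1.0 is 40 mm), then the turn, a rotation vector about the tool's x, y, z in units of 5 degrees (1.0 is 5 degrees). A call has 1 to 10 rows; each row shifts and turns the commanded pose from where the row before left it, along the tool's axes as they then stand; what a row does not reach is not made up. A row lasts 1/12 s, in which the tool goes at most 41.7 mm and 7.16 degrees, less where a joint would pass 70% of its speed; a pose out of reach is approached as far as the arm can. A call is refused whole if a number of a shift passes 1 or a number of a turn 1, either way. A call with a gripper value outside its range is refused whole. "claw" is the opening, from 0 (shut) to 1 (fully open), set as the call begins (left out, the last holds). The fingers move at their own pace and stop on an object; the grip force is fixed at half the most. Time passes only in rows, so rows that do not move let the fingers close. It gives the time, the measured TCP pose, the force, the opening and the grip force at its end, in the units of the state.
- observe(): the state, without advancing time (a new reading comes with each control period).
- camera(name): name is "scene" or "side" or "wrist"; returns the picture (384x512x3 uint8, red, green, blue); there is no depth.
- calibration(name): a dict with "mtx" (3x3 intrinsics, pixels), "pose" (4x4, takes a point from camera to world coordinates); the wrist camera has in their place "T_tool_cam" (4x4, takes a point from camera to tool coordinates, whose origin is the TCP and whose axes are the flange's). Camera axes: x right, y down, z forward; pixel columns grow to the right and rows downward; lengths in m; the calibration is good to about 2 mm. The wrist camera is an equidistant fisheye: a pixel r from the principal point sees the ray r / f radians off the axis. A picture is of the moment at which its call begins: read the wrist's pose just before it. calibration takes no time and is no camera call.
- sign_off(): hands the job in; it is judged then, once.
The state is a dict: "time_s": time; "joint_positions": joint angles; "joint_vel": joint speeds; "effort": joint torques, N m; "tool_pos": TCP position; "eef_rot": TCP orientation; "ft_force": force on the tool from outside, world axes, zero at the start; "ft_torque": the same for the moment, N m; "finger_gap": finger opening in m; "grasp_force": force on a finger pad.
Only numpy, scipy, OpenCV 4.12 (cv2) and the standard library are available. Lean on these libraries where they do the work, as an engineer would, in place of code of your own. Each camera call takes 0.05 s, during which the arm holds its last target. There are 200 camera calls.

## Working session

There is one attempt and no reset: what is moved stays moved. The work goes in short steps, Python scripts to look and compute and a tool call to move; the robot and the scene stay as the last step left them, time stands still between calls to the robot, and variables do not carry over. Pictures are saved under pics/ and viewed, at most 10 in all, crops included, and the job is handed in when it is done.

Besides the shell and the picture viewer there is one more tool, called after "Call:" as name(argument=value, ...) on one line, values as JSON. drive_tool: Moves the arm, as the interface text tells. Its arguments: {"type":"object","properties":{"plan":{"type":"array","items":{"type":"array","items":{"type":"number"}}},"claw":{"type":"number"}},"required":["plan"]}

```bash
mkdir -p pics; python3 - <<'E'
from workcell import *
import cv2,numpy as np
np.set_printoptions(precision=4,suppress=True)
o=observe()
for k,v in o.items(): print(k,v)
for n in("scene","side","wrist"):
    im=camera(n); cv2.imwrite(f"pics/{n}0.png",im[:,:,::-1]); c=calibration(n); print(n,c)
a=cv2.imread("pics/scene0.png");b=cv2.imread("pics/side0.png")
cv2.imwrite("pics/both.png",np.vstack([a,b])[:, :])
E
```

```text
time_s 0.0
joint_positions [ 1.2434  0.4352  0.0249  1.5741 -0.0116  1.134  -0.0751]
joint_vel [-0.0001  0.0004 -0.0007 -0.0004  0.0002  0.0006 -0.0004]
effort [ -0.0005 -67.0475   1.0248 -31.6202   0.0155   0.0126   0.0001]
tool_pos [ 0.1392 -0.6088  0.2415]
eef_rot [-3.1202 -0.3521  0.0005]
ft_force [ 0.2337 -1.2683 -0.3933]
ft_torque [0.0149 0.0011 0.0554]
grasp_force 0.0
finger_gap 0.08530375171083623
scene {'mtx': array([[419.3663,   0.    , 251.7935],
       [  0.    , 419.3663, 187.8972],
       [  0.    ,   0.    ,   1.    ]]), 'pose': array([[-0.5037, -0.5661,  0.6525, -0.1016],
       [-0.8636,  0.3127, -0.3955,  0.3678],
       [ 0.0199, -0.7627, -0.6464,  0.7256],
       [ 0.    ,  0.    ,  0.    ,  1.    ]])}
side {'mtx': array([[451.4658,   0.    , 249.1556],
       [  0.    , 451.4658, 199.1122],
       [  0.    ,   0.    ,   1.    ]]), 'pose': array([[ 0.9998,  0.0201,  0.0057,  0.5166],
       [ 0.0046, -0.4768,  0.879 , -0.9608],
       [ 0.0204, -0.8788, -0.4768,  0.6158],
       [ 0.    ,  0.    ,  0.    ,  1.    ]])}
wrist {'mtx': array([[297.3186,   0.    , 255.0569],
       [  0.    , 297.3186, 193.0526],
       [  0.    ,   0.    ,   1.    ]]), 'T_tool_cam': array([[ 0.    , -0.9624, -0.2715,  0.0691],
       [ 1.    ,  0.0003, -0.001 ,  0.0004],
       [ 0.0011, -0.2715,  0.9624, -0.1315],
       [ 0.    ,  0.    ,  0.    ,  1.    ]])}
```

View pics/scene0.png

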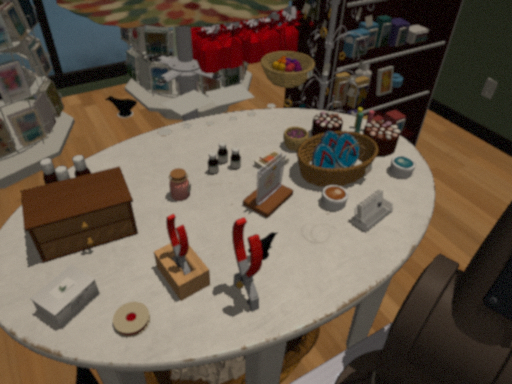

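View pics/side0.png

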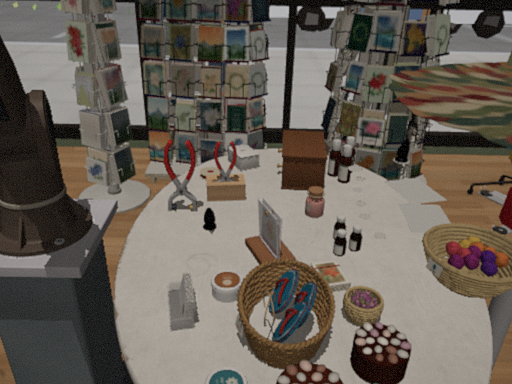

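The red pliers standing in the wooden rest are at scene (177,245) and side (226,165). A second, larger pair stands on a grey stand at scene (246,260) and side (182,175). The sign is at scene (268,188) and side (268,235). The grey card holder at scene (372,210) is a look-alike for the sign. The description (wooden rest, 150 mm) points to the pair in the rest, so I'll check that in a close crop.

```bash
cat > h.py <<'E'
import numpy as np,cv2
from workcell import *
from scipy.spatial.transform import Rotation as R
np.set_printoptions(precision=4,suppress=True)
def ray(n,u,v):
    c=calibration(n);K=c['mtx'];T=c['pose']
    d=T[:3,:3]@np.linalg.solve(K,[u,v,1.]);return T[:3,3],d/np.linalg.norm(d)
def plane(n,u,v,z):
    o,d=ray(n,u,v);return o+d*(z-o[2])/d[2]
def tri(a,b):
    (o1,d1),(o2,d2)=ray('scene',*a),ray('side',*b)
    s=np.linalg.lstsq(np.c_[d1,-d2],o2-o1,rcond=None)[0]
    p,q=o1+s[0]*d1,o2+s[1]*d2;return (p+q)/2,np.linalg.norm(p-q)
def proj(n,P):
    c=calibration(n);T=np.linalg.inv(c['pose']);p=c['mtx']@(T[:3,:3]@P+T[:3,3]);return p[:2]/p[2]
E
python3 - <<'E'
import cv2,numpy as np
a=cv2.imread("pics/scene0.png");b=cv2.imread("pics/side0.png")
f=lambda i,x,y,w,h:cv2.resize(i[y:y+h,x:x+w],(400,300),interpolation=cv2.INTER_CUBIC)
m=np.vstack([np.hstack([f(a,140,208,120,90),f(a,235,150,80,60+0)]),np.hstack([f(b,150,133,120,90),f(b,230,195,80,60+20)])])
m=cv2.convertScaleAbs(m,alpha=1.3,beta=15)
cv2.imwrite("pics/crop1.png",m)
E
```

```text
(no output)
```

View pics/crop1.png

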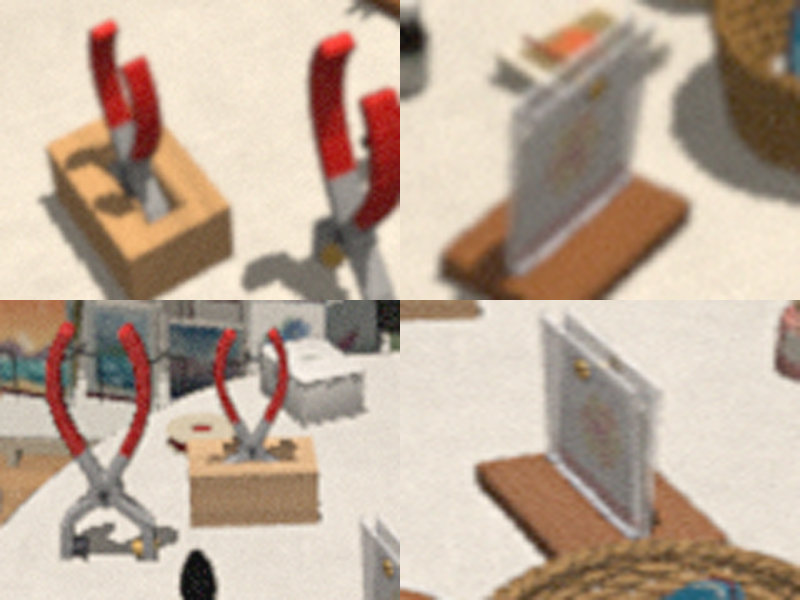

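The crop shows the pair in the wooden rest with the brass screw; the other pair is larger and stands on a metal frame. The sign shows brass on both faces, at scene about (274,168) and side about (266,209).

```bash
python3 - <<'E'
from h import *
s=lambda x,y:(140+x*.3,208+y*.3)
for p in [(47,150),(232,208),(135,262),(112,112)]: print('rest top',plane('scene',*s(*p),.05))
d=lambda x,y:(150+x*.3,133+(y-300)*.3)
for p in [(188,473),(320,468),(310,437),(190,442)]: print('rest top side',plane('side',*d(*p),.05))
print('handle tips',tri(s(104,25),d(233,332)),tri(s(136,65),d(277,332)))
s2=lambda x,y:(235+(x-400)*.2,150+y*.2)
d2=lambda x,y:(230+(x-400)*.2,195+(y-300)*80/300)
print('studs', plane('scene',*s2(597,88),.112),plane('side',*d2(582,370),.112))
for p in [(448,252),(690,185),(690,208)]: print('foot scene',plane('scene',*s2(*p),.018))
for p in [(478,465),(560,560),(725,545),]: print('foot side',plane('side',*d2(*p),.018))
for p in [(515,110),(640,15)]: print('top edge scene',plane('scene',*s2(*p),.125))
for p in [(545,312),(655,395),(570,315),(658,385)]: print('top edge side',plane('side',*d2(*p),.125))
E
```

```text
rest top [0.4971 0.2399 0.05  ]
rest top [0.3991 0.1588 0.05  ]
rest top [0.3911 0.2252 0.05  ]
rest top [0.5072 0.1922 0.05  ]
rest top side [0.4041 0.1599 0.05  ]
rest top side [0.514  0.1743 0.05  ]
rest top side [0.5046 0.2348 0.05  ]
rest top side [0.4006 0.2197 0.05  ]
handle tips (array([0.4487, 0.2005, 0.1688]), np.float64(0.02302253382239113)) (array([0.4644, 0.1944, 0.1515]), np.float64(0.0328518773880634))
studs [ 0.5567 -0.0932  0.112 ] [ 0.561  -0.0981  0.112 ]
foot scene [ 0.5793 -0.0246  0.018 ]
foot scene [ 0.5635 -0.1616  0.018 ]
foot scene [ 0.5482 -0.1511  0.018 ]
foot side [ 0.5161 -0.0589  0.018 ]
foot side [ 0.5533 -0.1579  0.018 ]
foot side [ 0.6272 -0.1407  0.018 ]
top edge scene [ 0.5469 -0.041   0.125 ]
top edge scene [ 0.5823 -0.1339  0.125 ]
top edge side [ 0.5449 -0.0508  0.125 ]
top edge side [ 0.5898 -0.1469  0.125 ]
top edge side [ 0.5563 -0.0541  0.125 ]
top edge side [ 0.5918 -0.1359  0.125 ]
```

```bash
cat >> h.py <<'E'
def pose():
    o=observe();return np.array(o['tool_pos']),R.from_rotvec(o['eef_rot'])
def down(az):  # tool down, tool x at azimuth az (deg)
    a=np.radians(az);x=np.array([np.cos(a),np.sin(a),0]);z=np.array([0,0,-1.]);return R.from_matrix(np.c_[x,np.cross(z,x),z])
def rows(p1,r1,n,p0=None,r0=None):
    if p0 is None:p0,r0=pose()
    w=(r0.inv()*r1).as_rotvec();p,r=p0,r0
    for i in range(n):
        pn=p0+(np.array(p1)-p0)*(i+1)/n; rn=r0*R.from_rotvec(w*(i+1)/n)
        s=r.inv().apply(pn-p)/.04; t=np.degrees((r.inv()*rn).as_rotvec())/5
        print([round(float(v),3) for v in np.r_[s,t]],end=',\n'); p,r=pn,rn
    return p,r
E
python3 - <<'E'
from h import *
p,r=rows([.36,-.32,.40],down(50),10)
p,r=rows([.50,-.03,.42],down(100),10,p,r)
E
```

```text
[0.699, -0.582, -0.395, -0.001, -0.0, -0.742],
[0.735, -0.535, -0.395, -0.001, -0.0, -0.742],
[0.768, -0.486, -0.395, -0.001, -0.0, -0.742],
[0.798, -0.435, -0.395, -0.001, -0.0, -0.742],
[0.825, -0.383, -0.395, -0.001, -0.0, -0.742],
[0.848, -0.329, -0.395, -0.001, -0.0, -0.742],
[0.867, -0.273, -0.396, -0.001, -0.0, -0.742],
[0.883, -0.216, -0.396, -0.001, -0.0, -0.742],
[0.895, -0.159, -0.396, -0.001, -0.0, -0.742],
[0.904, -0.1, -0.396, -0.001, -0.0, -0.742],
[0.78, -0.198, -0.05, 0.0, 0.0, -1.0],
[0.795, -0.129, -0.05, 0.0, 0.0, -1.0],
[0.803, -0.059, -0.05, 0.0, 0.0, -1.0],
[0.805, 0.011, -0.05, 0.0, 0.0, -1.0],
[0.801, 0.081, -0.05, 0.0, 0.0, -1.0],
[0.791, 0.15, -0.05, 0.0, 0.0, -1.0],
[0.775, 0.219, -0.05, 0.0, 0.0, -1.0],
[0.753, 0.285, -0.05, 0.0, 0.0, -1.0],
[0.725, 0.35, -0.05, 0.0, 0.0, -1.0],
[0.692, 0.412, -0.05, 0.0, 0.0, -1.0],
```

Call:
drive_tool(plan=[[0.7, -0.58, -0.4, 0, 0, -0.74], [0.73, -0.53, -0.4, 0, 0, -0.74], [0.77, -0.49, -0.4, 0, 0, -0.74], [0.8, -0.43, -0.4, 0, 0, -0.74], [0.82, -0.38, -0.4, 0, 0, -0.74], [0.85, -0.33, -0.4, 0, 0, -0.74], [0.87, -0.27, -0.4, 0, 0, -0.74], [0.88, -0.22, -0.4, 0, 0, -0.74], [0.9, -0.16, -0.4, 0, 0, -0.74], [0.9, -0.1, -0.4, 0, 0, -0.74]], claw=1)

```text
time_s: 0.98
tool_pos: [0.3609, -0.319, 0.4031]
eef_rot: [2.846, 1.329, -0.0]
ft_force: [0.7, -0.7, 0.1]
finger_gap: 0.0855
grasp_force: 0.0
```

Call:
drive_tool(plan=[[0.78, -0.2, -0.05, 0, 0, -1], [0.8, -0.13, -0.05, 0, 0, -1], [0.8, -0.06, -0.05, 0, 0, -1], [0.8, 0.01, -0.05, 0, 0, -1], [0.8, 0.08, -0.05, 0, 0, -1], [0.79, 0.15, -0.05, 0, 0, -1], [0.78, 0.22, -0.05, 0, 0, -1], [0.75, 0.28, -0.05, 0, 0, -1], [0.72, 0.35, -0.05, 0, 0, -1], [0.69, 0.41, -0.05, 0, 0, -1]])

```text
time_s: 1.82
tool_pos: [0.5008, -0.0299, 0.4223]
eef_rot: [2.017, 2.408, -0.0]
ft_force: [1.0, 0.0, 0.2]
finger_gap: 0.0855
grasp_force: 0.0
```

Call:
drive_tool(plan=[[0, 0, 0, 0, 0, 0], [0, 0, 0, 0, 0, 0], [0, 0, 0, 0, 0, 0]])

```text
time_s: 2.07
tool_pos: [0.5003, -0.032, 0.4219]
eef_rot: [-2.023, -2.403, 0.001]
ft_force: [-0.3, 0.3, 0.0]
finger_gap: 0.0852
grasp_force: 0.0
```

```bash
cat >> h.py <<'E'
def wray(uv,st):
    c=calibration('wrist');K=c['mtx'];T=c['T_tool_cam'];p,r=st
    d=np.array([uv[0]-K[0,2],uv[1]-K[1,2]])/K[0,0];th=np.linalg.norm(d)
    v=np.r_[d/th*np.sin(th),np.cos(th)] if th>1e-9 else np.array([0,0,1.])
    return p+r.apply(T[:3,3]),r.apply(T[:3,:3]@v)
def wplane(uv,z,st):
    o,d=wray(uv,st);return o+d*(z-o[2])/d[2]
def wproj(P,st):
    c=calibration('wrist');K=c['mtx'];T=np.linalg.inv(c['T_tool_cam']);p,r=st
    q=T[:3,:3]@r.inv().apply(np.array(P)-p)+T[:3,3];rho=np.hypot(q[0],q[1]);th=np.arctan2(rho,q[2])
    return np.array([K[0,2],K[1,2]])+K[0,0]*th*q[:2]/rho
E
python3 - <<'E'
from h import *
st=pose();print(st[0],st[1].as_matrix()[:,0],observe()['time_s'],observe()['ft_force'])
im=camera('wrist')[:,:,::-1];cv2.imwrite('pics/w1.png',im)
cv2.imwrite('pics/w1v.png',cv2.resize(cv2.convertScaleAbs(im,alpha=1.3,beta=10),(800,600),interpolation=cv2.INTER_CUBIC))
np.save('w1.npy',np.r_[st[0],st[1].as_rotvec()])
print(wproj([.451,.199,.05],st),wproj([.56,-.095,.112],st))
E
```

```text
[ 0.5003 -0.032   0.4219] [-0.1704  0.9854 -0.0003] 2.0667 [-0.2701  0.3335  0.0042]
[249.6861  16.0911] [285.8741 203.3436]
```

View pics/w1v.png

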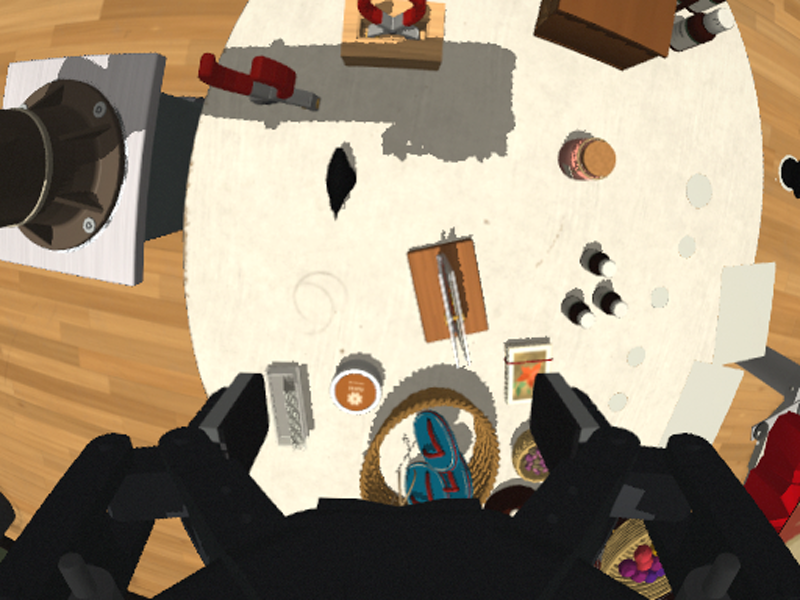

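The wrist view shows the sign edge-on at about (288,186) in native pixels, the rest at (252,20), the larger pliers at (165,52), the bird at (218,115) and the jar at (377,102). The white tin with the brown lid is at (228,246). I'll go closer over the sign.

```bash
python3 - <<'E'
from h import *
p,r=rows([.60,-.13,.28],down(111),4)
E
```

```text
[-0.705, 0.513, 0.888, -0.002, 0.001, -0.563],
[-0.73, 0.477, 0.888, -0.002, 0.001, -0.563],
[-0.752, 0.441, 0.888, -0.002, 0.001, -0.563],
[-0.773, 0.403, 0.888, -0.002, 0.001, -0.563],
```

Call:
drive_tool(plan=[[-0.7, 0.51, 0.89, 0, 0, -0.56], [-0.73, 0.48, 0.89, 0, 0, -0.56], [-0.75, 0.44, 0.89, 0, 0, -0.56], [-0.77, 0.4, 0.89, 0, 0, -0.56], [0, 0, 0, 0, 0, 0], [0, 0, 0, 0, 0, 0], [0, 0, 0, 0, 0, 0]])

```text
time_s: 2.7
tool_pos: [0.5837, -0.1131, 0.3032]
eef_rot: [-1.78, -2.588, 0.0]
ft_force: [-0.3, 0.5, 0.5]
finger_gap: 0.0857
grasp_force: 0.0
```

```bash
cat >> h.py <<'E'
def snap(name):
    st=pose();im=camera('wrist')[:,:,::-1];cv2.imwrite(f'pics/{name}.png',im)
    np.save(name+'.npy',np.r_[st[0],st[1].as_rotvec()]);return st,im
def load(name):
    a=np.load(name+'.npy');return a[:3],R.from_rotvec(a[3:])
E
python3 - <<'E'
from h import *
st,im=snap('s1');print(st[0],st[1].as_matrix()[:,0])
E
```

```text
[ 0.5837 -0.1131  0.3032] [-0.3574  0.9339  0.0004]
```

Call:
drive_tool(plan=[[0, -1, 0, 0, 0, 0], [0, -1, 0, 0, 0, 0], [0, 0, 0, 0, 0, 0], [0, 0, 0, 0, 0, 0], [0, 0, 0, 0, 0, 0]])

```text
time_s: 3.17
tool_pos: [0.5098, -0.1408, 0.3049]
eef_rot: [1.776, 2.587, 0.001]
ft_force: [-1.3, 0.0, -0.3]
finger_gap: 0.0853
grasp_force: 0.0
```

```bash
python3 - <<'E'
from h import *
st,im=snap('s2');print(st[0],st[1].as_matrix()[:,0])
P=[.562,-.095,.10]
out=[]
for n in('s1','s2'):
    c=wproj(P,load(n));print(n,c);i=cv2.imread(f'pics/{n}.png');x,y=int(c[0])-66,int(c[1])-75
    x=max(0,min(x,512-133));y=max(0,min(y,384-150));print(x,y)
    out.append(cv2.resize(i[y:y+150,x:x+100+33],(400,450),interpolation=cv2.INTER_CUBIC))
cv2.imwrite('pics/s12.png',np.hstack(out))
E
```

```text
[ 0.5098 -0.1408  0.3049] [-0.3594  0.9332 -0.0025]
s1 [242.7369 150.3464]
176 75
s2 [311.0282 150.7287]
245 75
```

View pics/s12.png

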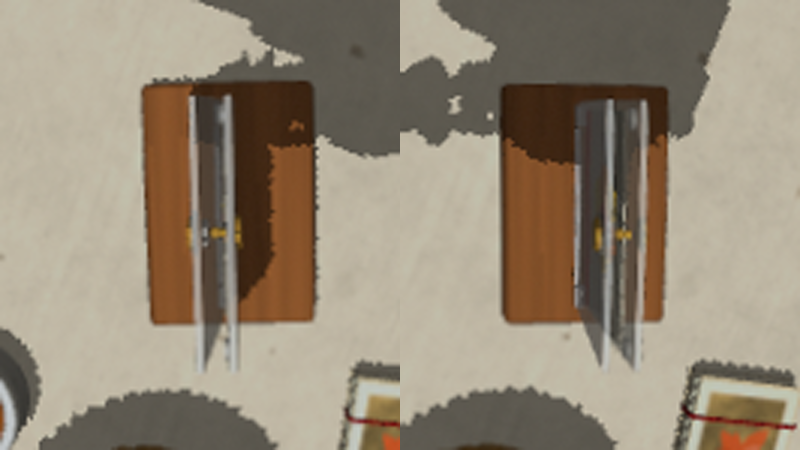

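The two close views show the foot, the two leaf top edges and the stud's brass on the outer faces: s1 crop (187,238) and (241,234), s2 crop (597,238). Next I'll compute the sign frame and which leaf leans.

```bash
python3 - <<'E'
from h import *
f1=lambda x,y:(176+x*133/400,75+y/3); f2=lambda x,y:(245+(x-400)*133/400,75+y/3)
s1,s2=load('s1'),load('s2')
c1=np.array([wplane(f1(*p),.018,s1) for p in[(142,84),(314,83),(315,321),(152,323)]])
c2=np.array([wplane(f2(*p),.018,s2) for p in[(501,85),(667,88),(663,318),(503,322)]])
print(c1,c2)
for c in(c1,c2):
    print('ctr',c.mean(0),'sizes',np.linalg.norm(np.diff(np.r_[c,c[:1]],axis=0),axis=1),
     'n deg',np.degrees(np.arctan2(*(c[1]+c[2]-c[0]-c[3])[[1,0]])), 'from long', np.degrees(np.arctan2(*(c[0]+c[1]-c[2]-c[3])[[1,0]]))-90)
c=(c1+c2)/2;ctr=c.mean(0);n=(c[1]+c[2]-c[0]-c[3]);n/=np.linalg.norm(n);t=(c[0]+c[1]-c[2]-c[3]);t/=np.linalg.norm(t)
def show(l,P):print(l,P,'n',(P-ctr)@n*1e3,'t',(P-ctr)@t*1e3)
for l,p in[('L1',(193,97)),('L2',(201,372)),('R1',(229,97)),('R2',(235,370))]: show('s1'+l,wplane(f1(*p),.125,s1))
for l,p in[('L1',(609,100)),('L2',(605,370)),('R1',(643,102)),('R2',(638,370))]: show('s2'+l,wplane(f2(*p),.125,s2))
show('s1 studL',wplane(f1(187,238),.112,s1));show('s1 studR',wplane(f1(241,234),.112,s1));show('s2 studL',wplane(f2(597,238),.112,s2));show('s2 studR',wplane(f2(632,235),.112,s2))
show('s2 Lbottom',wplane(f2(577,305),.02,s2));show('s2 Lbottom',wplane(f2(577,103),.02,s2))
E
```

```text
[[ 0.5136 -0.0531  0.018 ]
 [ 0.5875 -0.0245  0.018 ]
 [ 0.6299 -0.1296  0.018 ]
 [ 0.5571 -0.1586  0.018 ]] [[ 0.5126 -0.0544  0.018 ]
 [ 0.5858 -0.0248  0.018 ]
 [ 0.6289 -0.1286  0.018 ]
 [ 0.5556 -0.1593  0.018 ]]
ctr [ 0.572  -0.0914  0.018 ] sizes [0.0792 0.1133 0.0784 0.114 ] n deg 21.411494247995257 from long 22.181298252878676
ctr [ 0.5707 -0.0918  0.018 ] sizes [0.079  0.1124 0.0795 0.1134] n deg 22.36826001604374 from long 22.40939274277943
s1L1 [ 0.5435 -0.0503  0.125 ] n -10.504082997785416 t 48.75957576388592
s1L2 [ 0.5804 -0.1414  0.125 ] n -10.130446058316744 t -49.51258127014375
s1R1 [ 0.555 -0.046  0.125] n 1.8024626472761902 t 48.39895905578156
s1R2 [ 0.5917 -0.1363  0.125 ] n 2.1881029247022856 t -49.0403566132922
s2L1 [ 0.5424 -0.0505  0.125 ] n -11.528249789007983 t 49.06289066055468
s2L2 [ 0.5798 -0.1413  0.125 ] n -10.747454418467928 t -49.2087457026679
s2R1 [ 0.5539 -0.0462  0.125 ] n 0.7256806882250403 t 48.59224187525177
s2R2 [ 0.5915 -0.1369  0.125 ] n 1.835331195186635 t -49.521224153523896
s1 studL [ 0.5588 -0.0993  0.112 ] n -14.525102184167363 t -2.3106390022184287
s1 studR [ 0.5766 -0.0909  0.112 ] n 5.146397114715842 t -1.342526627335257
s2 studL [ 0.5603 -0.0983  0.112 ] n -12.77412336386865 t -2.0016445569845107
s2 studR [ 0.5722 -0.0923  0.112 ] n 0.545116608139803 t -0.9204632779291563
s2 Lbottom [ 0.5855 -0.1381  0.02  ] n -4.243936247862984 t -48.374882087433626
s2 Lbottom [ 0.5483 -0.0488  0.02  ] n -5.458081964749364 t 48.31793907835742
```

```bash
python3 - <<'E'
from h import *
p,r=rows([.455,.18,.335],down(98),9)
E
```

```text
[0.886, 0.178, -0.086, 0.003, 0.002, 0.291],
[0.89, 0.155, -0.086, 0.003, 0.002, 0.291],
[0.893, 0.132, -0.085, 0.003, 0.002, 0.291],
[0.897, 0.11, -0.085, 0.003, 0.002, 0.291],
[0.899, 0.087, -0.085, 0.003, 0.002, 0.291],
[0.901, 0.064, -0.085, 0.003, 0.002, 0.291],
[0.902, 0.041, -0.085, 0.003, 0.002, 0.291],
[0.903, 0.018, -0.085, 0.003, 0.002, 0.291],
[0.903, -0.005, -0.085, 0.003, 0.002, 0.291],
```

Call:
drive_tool(plan=[[0.89, 0.18, -0.09, 0, 0, 0.29], [0.89, 0.16, -0.09, 0, 0, 0.29], [0.89, 0.13, -0.09, 0, 0, 0.29], [0.9, 0.11, -0.09, 0, 0, 0.29], [0.9, 0.09, -0.09, 0, 0, 0.29], [0.9, 0.06, -0.09, 0, 0, 0.29], [0.9, 0.04, -0.09, 0, 0, 0.29], [0.9, 0.02, -0.09, 0, 0, 0.29], [0.9, 0, -0.09, 0, 0, 0.29]])

```text
time_s: 3.97
tool_pos: [0.4544, 0.1823, 0.3364]
eef_rot: [2.06, 2.372, 0.003]
ft_force: [1.8, 0.2, 0.6]
finger_gap: 0.0855
grasp_force: 0.0
```

Call:
drive_tool(plan=[[0, 0, 0, 0, 0, 0], [0, 0, 0, 0, 0, 0], [0, 0, 0, 0, 0, 0]])

```text
time_s: 4.22
tool_pos: [0.455, 0.1799, 0.3356]
eef_rot: [2.058, 2.373, 0.001]
ft_force: [-0.4, 0.2, -0.1]
finger_gap: 0.0856
grasp_force: 0.0
```

```bash
python3 - <<'E'
from h import *
st,im=snap('r1');print(st[0],st[1].as_matrix()[:,0])
c=wproj([.455,.199,.08],st);print(c);x,y=max(0,int(c[0])-66),max(0,int(c[1])-50);print(x,y)
cv2.imwrite('pics/r1c.png',cv2.resize(im[y:y+100,x:x+133],(798,600),interpolation=cv2.INTER_CUBIC))
E
```

```text
[0.455  0.1799 0.3356] [-0.1415  0.9899  0.0002]
[256.8738 149.4883]
190 99
```

View pics/r1c.png

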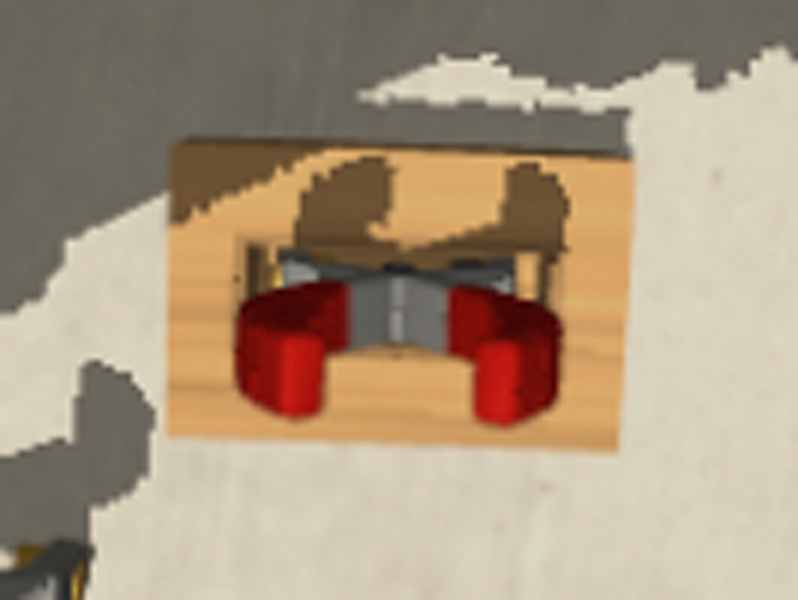

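The crop shows the rest's top face with corners (172,143), (634,157), (618,450) and (167,436). The pliers' handles span 235 to 560 at grip height, and the brass screw die is at the left (275,270), on the robot side.

```bash
python3 - <<'E'
from h import *
st=load('r1');f=lambda x,y:(190+x/6,99+y/6)
c=np.array([wplane(f(*p),.05,st) for p in[(172,143),(634,157),(618,450),(167,436)]])
print(c.mean(0),np.linalg.norm(np.diff(np.r_[c,c[:1]],axis=0),axis=1),[np.degrees(np.arctan2(*(b-a)[[1,0]])) for a,b in((c[0],c[1]),(c[3],c[2]),(c[3],c[0]),(c[2],c[1]))])
L,Rr=wplane(f(297,398),.16,st),wplane(f(497,403),.16,st);print('tips',L,Rr,(L+Rr)/2,np.degrees(np.arctan2(*(Rr-L)[[1,0]])))
L,Rr=wplane(f(235,345),.128,st),wplane(f(561,350),.128,st);print('bow',L,Rr,(L+Rr)/2,np.linalg.norm(Rr-L),np.degrees(np.arctan2(*(Rr-L)[[1,0]])))
print('pin',wplane(f(398,310),.066,st))
E
```

```text
[0.4548 0.1966 0.05  ] [0.1078 0.0703 0.1083 0.07  ] [np.float64(6.448385338785502), np.float64(6.321904839907027), np.float64(95.95207575291747), np.float64(96.34319158935172)]
tips [0.4374 0.1899 0.16  ] [0.4722 0.194  0.16  ] [0.4548 0.1919 0.16  ] 6.6916456334745344
bow [0.4233 0.1925 0.128 ] [0.4856 0.2005 0.128 ] [0.4545 0.1965 0.128 ] 0.0627210735068001 7.265814397384607
pin [0.4548 0.1955 0.066 ]
```

```bash
python3 - <<'E'
from h import *
p,r=rows([.4547,.1965,.20],down(96.5),4)
p,r=rows([.4547,.1965,.116],down(96.5),5,p,r)
E
```

```text
[0.11, 0.012, 0.847, 0.0, 0.001, 0.076],
[0.11, 0.012, 0.847, 0.0, 0.001, 0.076],
[0.11, 0.011, 0.847, 0.0, 0.001, 0.076],
[0.11, 0.01, 0.847, 0.0, 0.001, 0.076],
[-0.0, -0.0, 0.42, 0.0, -0.0, 0.0],
[-0.0, -0.0, 0.42, 0.0, -0.0, 0.0],
[-0.0, -0.0, 0.42, 0.0, -0.0, 0.0],
[-0.0, -0.0, 0.42, 0.0, -0.0, -0.0],
[-0.0, -0.0, 0.42, 0.0, -0.0, -0.0],
```

Call:
drive_tool(plan=[[0.11, 0.01, 0.85, 0, 0, 0.08], [0.11, 0.01, 0.85, 0, 0, 0.08], [0.11, 0.01, 0.85, 0, 0, 0.08], [0.11, 0.01, 0.85, 0, 0, 0.08], [0, 0, 0.42, 0, 0, 0], [0, 0, 0.42, 0, 0, 0], [0, 0, 0.42, 0, 0, 0], [0, 0, 0.42, 0, 0, 0], [0, 0, 0.42, 0, 0, 0]])

```text
time_s: 5.02
tool_pos: [0.4548, 0.1954, 0.1145]
eef_rot: [2.096, 2.34, -0.001]
ft_force: [-0.6, -1.2, 1.4]
finger_gap: 0.0855
grasp_force: 0.0
```

Call:
drive_tool(plan=[[0, 0, 0, 0, 0, 0], [0, 0, 0, 0, 0, 0], [0, 0, 0, 0, 0, 0], [0, 0, 0, 0, 0, 0]])

```text
time_s: 5.35
tool_pos: [0.4549, 0.1969, 0.1165]
eef_rot: [2.094, 2.341, 0.002]
ft_force: [-0.5, -0.5, -0.2]
finger_gap: 0.0853
grasp_force: 0.0
```

Call:
drive_tool(plan=[[0, 0, 0, 0, 0, 0], [0, 0, 0, 0, 0, 0], [0, 0, 0, 0, 0, 0], [0, 0, 0, 0, 0, 0], [0, 0, 0, 0, 0, 0]], claw=0.72)

```text
time_s: 5.77
tool_pos: [0.4546, 0.1975, 0.1167]
eef_rot: [2.093, 2.342, 0.003]
ft_force: [-1.6, 0.4, 8.7]
finger_gap: 0.0616
grasp_force: 9.7
```

Call:
drive_tool(plan=[[0, 0, 0, 0, 0, 0], [0, 0, 0, 0, 0, 0], [0, 0, 0, 0, 0, 0], [0, 0, 0, 0, 0, 0], [0, 0, 0, 0, 0, 0]], claw=0.67)

```text
time_s: 6.18
tool_pos: [0.4558, 0.1986, 0.1182]
eef_rot: [2.092, 2.341, 0.008]
ft_force: [-2.4, -1.3, 24.1]
finger_gap: 0.0572
grasp_force: 15.2
```

Call:
drive_tool(plan=[[0, 0, -0.05, 0, 0, 0], [0, 0, -0.05, 0, 0, 0], [0, 0, 0, 0, 0, 0], [0, 0, 0, 0, 0, 0]])

```text
time_s: 6.52
tool_pos: [0.4538, 0.1965, 0.1193]
eef_rot: [-2.094, -2.342, 0.001]
ft_force: [0.1, -1.2, -2.0]
finger_gap: 0.0572
grasp_force: 5.9
```

Call:
drive_tool(plan=[[0, 0, -0.3, 0, 0, 0], [0, 0, -0.6, 0, 0, 0], [0, 0, -0.9, 0, 0, 0], [0, 0, -0.9, 0, 0, 0], [0, 0, -0.9, 0, 0, 0], [0, 0, -0.9, 0, 0, 0], [0, 0, 0, 0, 0, 0], [0, 0, 0, 0, 0, 0], [0, 0, 0, 0, 0, 0]])

```text
time_s: 7.27
tool_pos: [0.4536, 0.1963, 0.2983]
eef_rot: [-2.094, -2.342, 0.002]
ft_force: [-0.3, -0.6, -3.0]
finger_gap: 0.0573
grasp_force: 5.9
```

```bash
python3 - <<'E'
from h import *
o=observe();print(o['tool_pos'],o['ft_force'],o['finger_gap'],o['grasp_force'])
rows([.567,-.0945,.30],down(112.2),10)
st,im=snap('p1')
c=wproj(st[0]-[0,0,.101],st);print(c);x,y=int(c[0])-66,int(c[1])-50;print(x,y)
a=cv2.resize(im[y:y+100,x:x+133],(798,600),interpolation=cv2.INTER_CUBIC)
cv2.imwrite('pics/p1c.png',a)
E
```

```text
[0.4536 0.1963 0.2983] [-0.3402 -0.5502 -3.0397] 0.05734555831757966 5.8542057052545715
[-0.754, 0.201, -0.004, -0.002, 0.001, -0.316],
[-0.759, 0.18, -0.004, -0.002, 0.001, -0.316],
[-0.764, 0.159, -0.004, -0.002, 0.001, -0.316],
[-0.768, 0.138, -0.004, -0.002, 0.001, -0.316],
[-0.771, 0.116, -0.004, -0.002, 0.001, -0.316],
[-0.774, 0.095, -0.004, -0.002, 0.001, -0.316],
[-0.777, 0.074, -0.004, -0.002, 0.001, -0.316],
[-0.778, 0.052, -0.004, -0.002, 0.001, -0.316],
[-0.78, 0.031, -0.004, -0.002, 0.001, -0.316],
[-0.78, 0.009, -0.004, -0.002, 0.001, -0.316],
[254.9032 196.6755]
188 146
```

View pics/p1c.png

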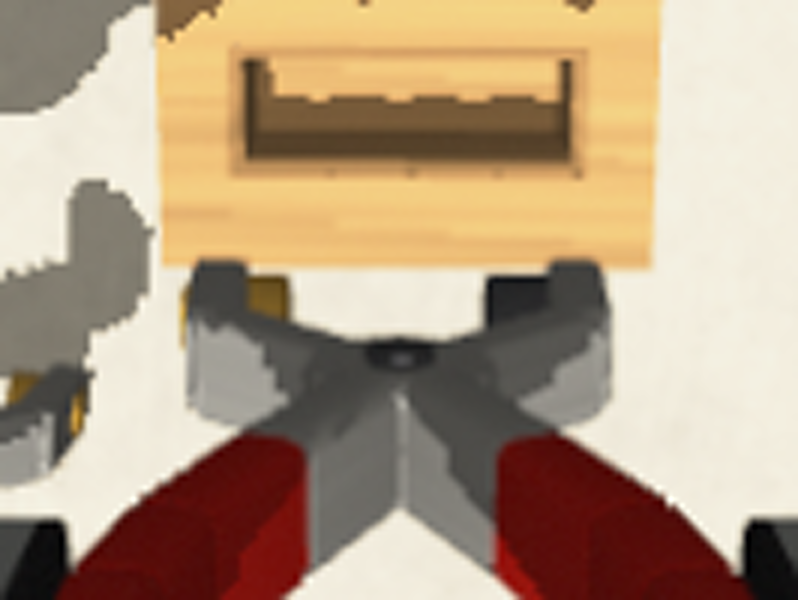

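The held pliers hang clear of the rest. The brass die face is at crop x=290, the steel die face at x=485 and the pin at x=398. I'll turn these into tool-frame offsets.

```bash
python3 - <<'E'
from h import *
st=load('p1');p,r=st;f=lambda q:(wproj(p+r.apply(q),st)-[188,146])*6
for l,q in dict(diea=(0,.0118,.101),dieA_far=(.0065,.0118,.101),dieA_near=(-.0065,.0118,.101),jawtopfar=(.008,.0118,.09),jawbotfar=(.008,.0118,.109),pinfar=(.008,0,.061),pin0=(0,0,.061),brass=(0,-.0146,.101),diezp=(.0065,.0118,.104)).items(): print(l,f(np.array(q)))
# die faces at die height
for u in(290,485,398):
    P=wplane((188+u/6,146+300/6),p[2]-.101,st);print(u,r.inv().apply(P-p)*1e3)
E
```

```text
diea [487.2127 304.6668]
dieA_far [487.8336 258.4633]
dieA_near [486.5639 350.177 ]
jawtopfar [491.9015 269.1967]
jawbotfar [485.3217 233.236 ]
pinfar [399.93   336.6885]
pin0 [399.9548 403.3534]
brass [293.0835 304.6301]
diezp [486.8245 252.8092]
290 [  0.65   -15.0104 101.0198]
485 [  0.6656  11.4894 100.984 ]
398 [  0.6611  -0.3278 101.    ]
```

```bash
python3 - <<'E'
from h import *
rows([.5685,-.0921,.285],down(112.2),10)
E
```

```text
[-0.748, 0.206, 0.032, -0.003, 0.001, -0.316],
[-0.753, 0.185, 0.032, -0.003, 0.001, -0.316],
[-0.758, 0.164, 0.032, -0.003, 0.001, -0.316],
[-0.763, 0.143, 0.032, -0.003, 0.001, -0.316],
[-0.766, 0.122, 0.032, -0.003, 0.001, -0.316],
[-0.769, 0.101, 0.032, -0.003, 0.001, -0.316],
[-0.772, 0.08, 0.032, -0.003, 0.001, -0.316],
[-0.774, 0.058, 0.032, -0.003, 0.001, -0.316],
[-0.775, 0.037, 0.032, -0.003, 0.001, -0.316],
[-0.776, 0.016, 0.032, -0.003, 0.001, -0.316],
```

Call:
drive_tool(plan=[[-0.75, 0.21, 0.03, 0, 0, -0.32], [-0.75, 0.19, 0.03, 0, 0, -0.32], [-0.76, 0.16, 0.03, 0, 0, -0.32], [-0.76, 0.14, 0.03, 0, 0, -0.32], [-0.77, 0.12, 0.03, 0, 0, -0.32], [-0.77, 0.1, 0.03, 0, 0, -0.32], [-0.77, 0.08, 0.03, 0, 0, -0.32], [-0.77, 0.06, 0.03, 0, 0, -0.31], [-0.78, 0.04, 0.03, 0, 0, -0.31], [-0.78, 0.02, 0.03, 0, 0, -0.31]])

```text
time_s: 8.15
tool_pos: [0.5695, -0.0929, 0.2851]
eef_rot: [-1.747, -2.607, 0.003]
ft_force: [1.1, 0.7, -2.7]
finger_gap: 0.0571
grasp_force: 5.9
```

Call:
drive_tool(plan=[[0, 0, 0, 0, 0, 0], [0, 0, 0, 0, 0, 0], [0, 0, 0, 0, 0, 0], [0, 0, 0, 0, 0, 0]])

```text
time_s: 8.48
tool_pos: [0.5694, -0.0899, 0.2865]
eef_rot: [-1.747, -2.609, 0.001]
ft_force: [0.1, -1.2, -2.0]
finger_gap: 0.0573
grasp_force: 5.9
```

```bash
python3 - <<'E'
from h import *
st,im=snap('h1');print(st[0],st[1].as_matrix()[:,0],observe()['ft_force'],observe()['grasp_force'])
print('to target (tool,units)',st[1].inv().apply(np.array([.5685,-.0921,.2133])-st[0])/.04, 'yaw',np.degrees((st[1].inv()*down(112.2)).as_rotvec())/5)
a=cv2.resize(im[140:240,188:321],(798//2,300),interpolation=cv2.INTER_CUBIC)
s=camera('side')[:,:,::-1];cv2.imwrite('pics/h1side.png',s)
u,v=proj('side',np.array([.57,-.095,.15])).astype(int);print(u,v)
b=cv2.resize(s[v-50:v+50,u-66:u+67],(798//2,300),interpolation=cv2.INTER_CUBIC)
cv2.imwrite('pics/h1c.png',np.hstack([a,b]))
E
```

```text
[ 0.5694 -0.0899  0.2865] [-0.3806  0.9247  0.0014] [ 0.0945 -0.5474 -2.5489] 5.882975929704628
to target (tool,units) [-0.0442 -0.0399  1.8306] yaw [-0.0156 -0.0165  0.034 ]
271 197
```

View pics/h1c.png

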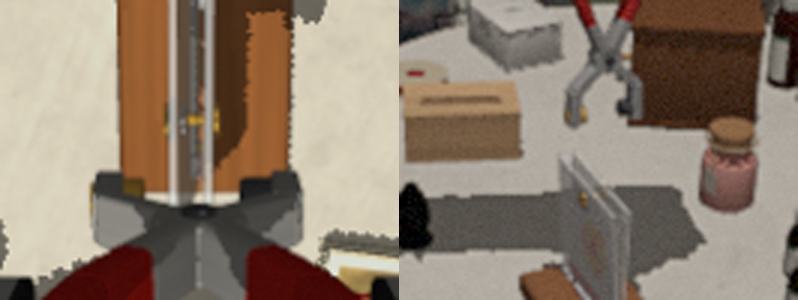

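The wrist half shows the stud ends at crop (164,125) and (218,122), inside the die faces at x=142 and 243. The side half shows the open dies above the sign, straddling it. I'll check the stud against this view.

```bash
python3 - <<'E'
from h import *
st=load('h1');p,r=st;f=lambda x,y:(188+x/3,140+y/3)
ctr=np.array([.5714,-.0916]);n=np.array([.9259,.3778]);t=np.array([-.3778,.9259])
for q in((164,125),(218,122)):
    P=wplane(f(*q),.112,st);print(P,'n',(P[:2]-ctr)@n*1e3,'t',(P[:2]-ctr)@t*1e3)
for u in(142,243):print(r.inv().apply(wplane(f(u,190),p[2]-.101,st)-p)*1e3)
for q in((170,3),(176,180),(207,3),(212,180)):
    P=wplane(f(*q),.125,st);print('edge n',(P[:2]-ctr)@n*1e3,(P[:2]-ctr)@t*1e3)
E
```

```text
[ 0.5591 -0.0993  0.112 ] n -14.293877445894324 t -2.5231684227003166
[ 0.5763 -0.0911  0.112 ] n 4.753519845119029 t -1.377045989102375
[ -5.6912 -15.9789 101.0137]
[ -5.6715  11.6761 100.9761]
edge n -11.537337994683432 41.881466764116645
edge n -9.755757481370937 -18.83016581988052
edge n 0.6215072980174045 41.90011624426368
edge n 2.612648439449349 -18.7855481414982
```

Call:
drive_tool(plan=[[-0.05, -0.04, 0.1, 0, 0, 0.03], [0, 0, 0.1, 0, 0, 0], [0, 0, 0.05, 0, 0, 0], [0, 0, 0, 0, 0, 0], [0, 0, 0, 0, 0, 0], [0, 0, 0, 0, 0, 0]])

```text
time_s: 9.08
tool_pos: [0.5694, -0.0937, 0.2776]
eef_rot: [1.754, 2.606, 0.0]
ft_force: [0.2, -0.3, -2.7]
finger_gap: 0.0572
grasp_force: 5.9
```

Call:
drive_tool(plan=[[0, 0, 0, 0, 0, 0], [0, 0, 0, 0, 0, 0], [0, 0, 0, 0, 0, 0], [0, 0, 0, 0, 0, 0]])

```text
time_s: 9.42
tool_pos: [0.5694, -0.0937, 0.2775]
eef_rot: [1.754, 2.606, -0.0]
ft_force: [-0.0, 0.1, -2.1]
finger_gap: 0.057
grasp_force: 5.9
```

Call:
drive_tool(plan=[[0, 0, 0, 0, 0, 0], [0, 0, 0, 0, 0, 0], [0, 0, 0, 0, 0, 0]])

```text
time_s: 9.67
tool_pos: [0.5694, -0.0937, 0.2775]
eef_rot: [-1.754, -2.606, 0.0]
ft_force: [0.3, 0.0, -2.3]
finger_gap: 0.0575
grasp_force: 5.9
```

Call:
drive_tool(plan=[[0.04, 0, 0.2, 0, 0, 0], [0, 0, 0.3, 0, 0, 0], [0, 0, 0.3, 0, 0, 0], [0, 0, 0.1, 0, 0, 0], [0, 0, 0, 0, 0, 0], [0, 0, 0, 0, 0, 0]])

```text
time_s: 10.17
tool_pos: [0.5685, -0.0922, 0.2409]
eef_rot: [-1.753, -2.606, 0.001]
ft_force: [-0.3, 0.9, -1.2]
finger_gap: 0.0575
grasp_force: 5.9
```

Call:
drive_tool(plan=[[0, 0, 0.2, 0, 0, 0], [0, 0, 0.2, 0, 0, 0], [0, 0, 0.17, 0, 0, 0], [0, 0, 0, 0, 0, 0], [0, 0, 0, 0, 0, 0], [0, 0, 0, 0, 0, 0]])

```text
time_s: 10.67
tool_pos: [0.5689, -0.0922, 0.2188]
eef_rot: [1.754, 2.606, 0.0]
ft_force: [0.3, -0.1, -1.8]
finger_gap: 0.0573
grasp_force: 5.9
```

Call:
drive_tool(plan=[[0, 0, 0, 0, 0, 0], [0, 0, 0, 0, 0, 0], [0, 0, 0, 0, 0, 0], [0, 0, 0, 0, 0, 0]], claw=0.62)

```text
time_s: 11.0
tool_pos: [0.5689, -0.0923, 0.2189]
eef_rot: [1.754, 2.606, 0.0]
ft_force: [0.4, -1.3, -2.8]
finger_gap: 0.0529
grasp_force: 7.1
```

Call:
drive_tool(plan=[[0, 0, 0, 0, 0, 0], [0, 0, 0, 0, 0, 0], [0, 0, 0, 0, 0, 0], [0, 0, 0, 0, 0, 0]], claw=0.585)

```text
time_s: 11.33
tool_pos: [0.5688, -0.0922, 0.2187]
eef_rot: [1.754, 2.606, -0.0]
ft_force: [-1.8, -0.1, -3.0]
finger_gap: 0.0503
grasp_force: 8.1
```

```bash
python3 - <<'E'
from h import *
st,im=snap('c1');o=observe();print(st[0],o['ft_force'],o['grasp_force'],o['finger_gap'])
a=cv2.resize(im[140:240,188:321],(399,300),interpolation=cv2.INTER_CUBIC)
s=camera('side')[:,:,::-1];cv2.imwrite('pics/c1side.png',s)
u,v=proj('side',np.array([.57,-.095,.12])).astype(int);print(u,v)
b=cv2.resize(s[v-37:v+38,u-50:u+50],(399,300),interpolation=cv2.INTER_CUBIC)
cv2.imwrite('pics/c1c.png',np.hstack([a,b]))
E
```

```text
[ 0.5688 -0.0922  0.2187] [-0.2745  0.3527 -3.4468] 8.070236628991552 0.04992132761618387
270 209
```

View pics/c1c.png

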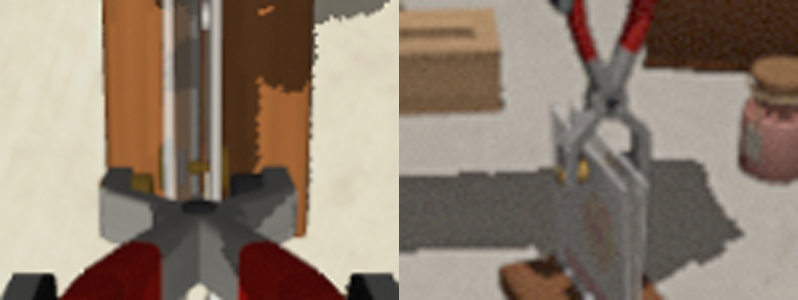

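```bash
python3 - <<'E'
from h import *
st=load('c1');p,r=st
ctr=np.array([.5714,-.0916]);n=np.array([.9259,.3778]);t=np.array([-.3778,.9259])
g=lambda P:(wproj(P,st)-[188,140])*3
for nn,tt,z in((-14.3,-1.7,.112),(-14.3,4.8,.112),(5,-1.7,.112),(5,4.8,.112),(5,-1.7,.1185)):
    print('stud',nn,tt,z,g(np.r_[ctr+n*nn/1e3+t*tt/1e3,z]))
for q in((-.0022,.0096,.105),(.0043,.0096,.105),(.0043,-.0125,.105),(.0043,.0096,.100),(.0043,.0096,.109)): print('die',q,g(p+r.apply(np.array(q))))
s=cv2.imread('pics/c1side.png')
for nn,z in((-14.3,.112),(5,.112),(-14.3,.1185),(-14.3,.1055)): print('side',nn,z,(proj('side',np.r_[ctr+n*nn/1e3-t*.0017,z])-[220,172])*4+[399,0])
q=p+r.apply(np.array([-.0022,-.0125,.106]));print('die side',q,(proj('side',q)-[220,172])*4+[399,0])
E
```

```text
stud -14.3 -1.7 0.112 [158.6519 171.5572]
stud -14.3 4.8 0.112 [158.3202 149.0299]
stud 5 -1.7 0.112 [227.9203 171.4826]
stud 5 4.8 0.112 [228.0832 148.9438]
stud 5 -1.7 0.1185 [228.6094 178.2722]
die (-0.0022, 0.0096, 0.105) [235.0235 173.65  ]
die (0.0043, 0.0096, 0.105) [235.2693 150.9833]
die (0.0043, -0.0125, 0.105) [154.8721 150.983 ]
die (0.0043, 0.0096, 0.1) [235.953  155.8357]
die (0.0043, 0.0096, 0.109) [234.7409 147.2367]
side -14.3 0.112 [580.5917 167.0623]
side 5 0.112 [612.3381 161.0808]
side -14.3 0.1185 [581.0347 156.8806]
side -14.3 0.1055 [580.1514 177.1809]
die side [ 0.558  -0.099   0.1127] [579.2524 166.3287]
```

The wrist half shows the stud's far edge at crop y≈150, but the dies' far edge at y≈175. Across the views this fits the pliers having pitched about 5° in the fingers. I'll tilt the tool 5° about its y axis to make them plumb and bring the dies onto the stud.

Call:
drive_tool(plan=[[0, 0, 0, 0, 0, 0], [0, 0, 0, 0, 0, 0], [0, 0, 0, 0, 0.15, 0], [0, 0, 0, 0, 0.2, 0], [0, 0, 0, 0, 0.2, 0], [0, 0, 0, 0, 0.2, 0], [-0.01, 0, 0, 0, 0.2, 0], [-0.01, 0, 0, 0, 0.05, 0], [0, 0, 0, 0, 0, 0], [0, 0, 0, 0, 0, 0]], claw=0.61)

```text
time_s: 12.27
tool_pos: [0.5691, -0.0931, 0.2185]
eef_rot: [-1.713, -2.545, -0.075]
ft_force: [-0.7, 0.5, -1.9]
finger_gap: 0.0522
grasp_force: 7.4
```

```bash
python3 - <<'E'
from h import *
c1=cv2.imread('pics/c1.png');st,im=snap('c2');o=observe();print(st[0],st[1].as_matrix()[:,2],o['ft_force'],o['grasp_force'],o['finger_gap'])
ctr=np.array([.5714,-.0916]);n=np.array([.9259,.3778]);t=np.array([-.3778,.9259])
for nm in('c1','c2'):
    s=load(nm);i=cv2.imread(f'pics/{nm}.png').astype(int)
    for nn,tt in((-14.3,-1.7),(-14.3,4.8),(5,-1.7),(5,4.8)): print(nm,nn,tt,wproj(np.r_[ctr+n*nn/1e3+t*tt/1e3,.112],s))
    for x in(232,235,272,276,280): print(x,' '.join('%d/%d'%(i[y,x,2],i[y,x,0]) for y in range(172,214,2)))
E
```

```text
[ 0.5691 -0.0931  0.2185] [-0.0329  0.0809 -0.9962] [-0.055   0.2999 -1.6378] 7.370553183920685 0.052327343021916925
c1 -14.3 -1.7 [240.887  197.1643]
c1 -14.3 4.8 [240.7765 189.656 ]
c1 5 -1.7 [263.9735 197.1394]
c1 5 4.8 [264.0278 189.6273]
232 163/52 164/54 163/53 163/53 163/54 163/53 163/53 163/53 163/53 162/52 162/53 162/53 124/51 79/31 89/31 86/37 56/52 100/94 142/133 141/132 141/131
235 156/51 156/50 156/50 157/51 155/50 156/51 155/50 155/51 155/50 155/51 154/51 155/50 154/50 87/25 92/26 101/28 63/50 72/67 133/124 142/133 142/132
272 80/25 80/26 80/25 81/26 80/25 81/26 81/27 80/26 80/26 80/27 79/25 80/26 107/34 31/27 32/31 35/36 53/49 61/57 72/68 74/70 74/69
276 165/53 165/53 166/54 166/54 165/53 166/53 165/52 166/54 164/53 164/53 164/53 158/54 54/51 51/48 51/48 51/47 56/52 70/65 73/68 73/68 89/83
280 156/51 156/50 156/50 156/50 156/50 157/51 156/51 157/53 157/50 157/52 158/52 147/52 55/52 56/53 56/52 56/53 65/60 73/68 88/82 122/113 122/114
c2 -14.3 -1.7 [241.071  206.9438]
c2 -14.3 4.8 [240.9831 199.3911]
c2 5 -1.7 [263.9984 206.9151]
c2 5 4.8 [264.0346 199.3588]
232 172/55 172/56 173/57 172/56 173/56 173/56 173/56 172/56 172/57 171/56 172/56 172/56 173/57 112/38 97/29 104/30 62/55 66/62 78/73 78/73 122/113
235 166/54 166/54 166/54 166/53 165/53 166/54 165/54 164/53 164/53 165/54 164/53 164/53 164/53 119/38 94/28 104/31 85/46 60/56 76/71 79/74 107/100
272 86/27 85/26 86/28 86/28 86/29 87/29 86/28 85/27 86/29 86/30 86/28 86/30 85/27 55/27 33/33 36/37 50/47 60/56 76/71 78/74 77/72
276 85/28 110/35 111/36 176/57 176/58 176/58 174/57 175/57 175/57 175/57 175/56 174/57 129/56 54/43 44/43 44/42 60/56 68/64 78/73 77/72 78/73
280 79/27 79/27 121/39 165/54 165/53 164/53 165/54 165/54 165/54 165/54 165/55 165/55 74/55 59/55 59/55 59/55 62/58 76/71 78/73 78/72 79/73
```

Call:
drive_tool(plan=[[-0.03, 0, 0, 0, 0, 0], [0, 0, 0, 0, 0, 0], [0, 0, 0, 0, 0, 0], [0, 0, 0, 0, 0, 0]], claw=0.57)

```text
time_s: 12.65
tool_pos: [0.5695, -0.0939, 0.2186]
eef_rot: [-1.713, -2.546, -0.075]
ft_force: [-0.2, -0.1, -1.5]
finger_gap: 0.0487
grasp_force: 8.4
```

Call:
drive_tool(plan=[[0, 0, 0, 0, 0, 0], [0, 0, 0, 0, 0, 0], [0, 0, 0, 0, 0, 0]], claw=0.55)

```text
time_s: 12.9
tool_pos: [0.5697, -0.094, 0.2186]
eef_rot: [-1.713, -2.546, -0.075]
ft_force: [1.1, -0.3, -1.1]
finger_gap: 0.0474
grasp_force: 9.2
```

Call:
drive_tool(plan=[[0, 0, 0, 0, 0, 0], [0, 0, 0, 0, 0, 0], [0, 0, 0, 0, 0, 0]], claw=0.535)

```text
time_s: 13.15
tool_pos: [0.5699, -0.0939, 0.2187]
eef_rot: [-1.713, -2.546, -0.076]
ft_force: [2.2, 1.4, 0.3]
finger_gap: 0.0453
grasp_force: 10.1
```

Call:
drive_tool(plan=[[0, 0.03, -0.02, 0, 0, 0], [0, 0, 0, 0, 0, 0], [0, 0, 0, 0, 0, 0]])

```text
time_s: 13.4
tool_pos: [0.5705, -0.0938, 0.2192]
eef_rot: [-1.713, -2.545, -0.074]
ft_force: [1.2, -0.0, -1.4]
finger_gap: 0.0461
grasp_force: 9.3
```

Call:
drive_tool(plan=[[0, 0, 0, 0, 0, 0], [0, 0, 0, 0, 0, 0]])

```text
time_s: 13.57
tool_pos: [0.5705, -0.0937, 0.2192]
eef_rot: [-1.713, -2.545, -0.074]
ft_force: [-0.3, 0.2, -1.7]
finger_gap: 0.0459
grasp_force: 9.2
```

Call:
drive_tool(plan=[[0, 0.01, -0.01, 0, 0, 0], [0, 0, 0, 0, 0, 0], [0, 0, 0, 0, 0, 0]], claw=0.52)

```text
time_s: 13.82
tool_pos: [0.5709, -0.0936, 0.2196]
eef_rot: [-1.713, -2.545, -0.075]
ft_force: [1.0, -0.5, -2.8]
finger_gap: 0.0447
grasp_force: 9.6
```

Call:
drive_tool(plan=[[0, 0.01, -0.01, 0, 0, 0], [0, 0, 0, 0, 0, 0], [0, 0, 0, 0, 0, 0]], claw=0.505)

```text
time_s: 14.07
tool_pos: [0.5713, -0.0935, 0.22]
eef_rot: [-1.713, -2.545, -0.074]
ft_force: [-0.4, -0.0, -3.3]
finger_gap: 0.0434
grasp_force: 11.9
```

Call:
drive_tool(plan=[[0, 0.01, 0, 0, 0, 0], [0, 0, 0, 0, 0, 0], [0, 0, 0, 0, 0, 0]], claw=0.495)

```text
time_s: 14.32
tool_pos: [0.5717, -0.0934, 0.2202]
eef_rot: [-1.713, -2.546, -0.074]
ft_force: [-0.5, -0.1, 0.1]
finger_gap: 0.0424
grasp_force: 14.4
```

Call:
drive_tool(plan=[[0, 0.01, -0.01, 0, 0, 0], [0, 0, 0, 0, 0, 0], [0, 0, 0, 0, 0, 0]], claw=0.485)

```text
time_s: 14.57
tool_pos: [0.572, -0.0933, 0.2205]
eef_rot: [-1.713, -2.545, -0.074]
ft_force: [-1.7, -2.0, 0.2]
finger_gap: 0.0416
grasp_force: 17.3
```

Call:
drive_tool(plan=[[0, -0.01, -0.02, 0, 0, 0], [0, 0, 0, 0, 0, 0], [0, 0, 0, 0, 0, 0]], claw=0.478)

```text
time_s: 14.82
tool_pos: [0.572, -0.0932, 0.2211]
eef_rot: [-1.713, -2.546, -0.075]
ft_force: [1.7, -0.0, -5.1]
finger_gap: 0.0407
grasp_force: 11.6
```

Call:
drive_tool(plan=[[0, 0, -0.01, 0, 0, 0], [0, 0, 0, 0, 0, 0], [0, 0, 0, 0, 0, 0]], claw=0.47)

```text
time_s: 15.07
tool_pos: [0.5722, -0.0933, 0.2219]
eef_rot: [-1.713, -2.546, -0.076]
ft_force: [1.0, 1.7, -3.1]
finger_gap: 0.04
grasp_force: 10.3
```

Call:
drive_tool(plan=[[0, 0.015, 0, 0, 0, 0], [0, 0, 0, 0, 0, 0], [0, 0, 0, 0, 0, 0]], claw=0.46)

```text
time_s: 15.32
tool_pos: [0.5726, -0.0932, 0.2219]
eef_rot: [-1.713, -2.546, -0.075]
ft_force: [0.3, 0.3, -1.0]
finger_gap: 0.0394
grasp_force: 10.8
```

Call:
drive_tool(plan=[[0, 0.01, -0.01, 0, 0, 0], [0, 0, 0, 0, 0, 0], [0, 0, 0, 0, 0, 0]], claw=0.45)

```text
time_s: 15.57
tool_pos: [0.5729, -0.0931, 0.2221]
eef_rot: [-1.713, -2.546, -0.075]
ft_force: [2.1, 1.4, -2.6]
finger_gap: 0.0381
grasp_force: 10.9
```

Call:
drive_tool(plan=[[0, 0.03, -0.01, 0, 0, 0], [0, 0, 0, 0, 0, 0], [0, 0, 0, 0, 0, 0]], claw=0.44)

```text
time_s: 15.82
tool_pos: [0.5736, -0.0928, 0.2223]
eef_rot: [-1.713, -2.545, -0.074]
ft_force: [0.0, -0.8, -3.5]
finger_gap: 0.0377
grasp_force: 12.3
```

Call:
drive_tool(plan=[[0, 0.01, -0.01, 0, 0, 0], [0, 0, 0, 0, 0, 0], [0, 0, 0, 0, 0, 0]], claw=0.43)

```text
time_s: 16.07
tool_pos: [0.5739, -0.0927, 0.2226]
eef_rot: [-1.713, -2.545, -0.074]
ft_force: [-1.1, -0.0, -4.3]
finger_gap: 0.0373
grasp_force: 15.5
```

Call:
drive_tool(plan=[[0, 0, 0, 0, 0, 0], [0, 0, 0, 0, 0, 0], [0, 0, 0, 0, 0, 0]], claw=0.425)

```text
time_s: 16.32
tool_pos: [0.574, -0.0927, 0.2227]
eef_rot: [-1.713, -2.545, -0.074]
ft_force: [-1.5, -0.4, -4.6]
finger_gap: 0.0361
grasp_force: 17.6
```

```bash
python3 - <<'E'
from h import *
st,im=snap('q1');o=observe();print(st[0],o['ft_force'],o['grasp_force'],o['finger_gap'])
ctr=np.array([.5714,-.0916]);n=np.array([.9259,.3778]);t=np.array([-.3778,.9259])
pt=lambda nn,tt:wproj(np.r_[ctr+n*nn/1e3+t*tt/1e3,.125],st)
# intensity profile along n across the leaf tops at t=+25,+35,+45 mm ; leaf top edges are bright
for tt in(25,35,45):
    print(tt,pt(-11,tt),pt(1.5,tt));print([int(cv2.getRectSubPix(im,(1,1),tuple(map(float,pt(x,tt))))[0,0].mean()) for x in range(-16,8)])
s=camera('side')[:,:,::-1];cv2.imwrite('pics/q1side.png',s)
a=cv2.resize(im[100:220,188:321],(399,360),interpolation=cv2.INTER_CUBIC)
u,v=270,209;b=cv2.resize(s[v-45:v+45,u-50:u+50],(399,360),interpolation=cv2.INTER_CUBIC)
cv2.imwrite('pics/q1c.png',np.hstack([a,b]))
E
```

```text
[ 0.574  -0.0927  0.2227] [-0.8542 -0.8016 -5.0296] 17.55103452829644 0.03674077395534916
25 [238.5282 175.0574] [254.2324 175.0206]
[106, 109, 112, 110, 108, 108, 109, 110, 107, 105, 99, 153, 196, 166, 84, 90, 155, 184, 147, 48, 48, 49, 49, 50]
35 [238.42   162.5415] [254.2118 162.4908]
[107, 109, 111, 110, 109, 108, 108, 108, 107, 104, 107, 162, 213, 177, 86, 88, 154, 183, 145, 48, 48, 48, 49, 50]
45 [238.3306 149.9369] [254.1919 149.872 ]
[107, 105, 105, 109, 94, 52, 52, 51, 49, 49, 65, 138, 192, 170, 129, 148, 170, 182, 144, 50, 47, 49, 49, 51]
```

The leaf's top-edge peaks are now at n=-4 and +1 mm, 5 mm apart against 12.3 mm at the start. The finger force dropped at about 41 mm and rose again at about 37 mm, so the leaf is home. I'll release and withdraw.

Call:
drive_tool(plan=[[0, 0, 0.02, 0, 0, 0], [0, 0, 0, 0, 0, 0], [0, -0.01, 0, 0, 0, 0], [0, -0.01, 0, 0, 0, 0]], claw=0.48)

```text
time_s: 16.75
tool_pos: [0.5738, -0.0927, 0.2224]
eef_rot: [-1.713, -2.546, -0.076]
ft_force: [-0.2, -0.8, -2.6]
finger_gap: 0.0412
grasp_force: 9.7
```

Call:
drive_tool(plan=[[0, -0.02, 0, 0, 0, 0], [0, -0.02, 0, 0, 0, 0], [0, 0, 0, 0, 0, 0], [0, 0, 0, 0, 0, 0]], claw=0.59)

```text
time_s: 17.08
tool_pos: [0.5721, -0.0935, 0.2222]
eef_rot: [-1.713, -2.546, -0.075]
ft_force: [0.4, -0.3, -2.1]
finger_gap: 0.0509
grasp_force: 8.0
```

Call:
drive_tool(plan=[[0, 0, -0.05, 0, 0, 0], [0, 0, -0.1, 0, 0, 0], [0, 0, 0, 0, 0, 0], [0, 0, 0, 0, 0, 0]])

```text
time_s: 17.42
tool_pos: [0.5725, -0.0938, 0.2285]
eef_rot: [-1.713, -2.546, -0.075]
ft_force: [-0.3, -0.5, -1.9]
finger_gap: 0.0502
grasp_force: 8.0
```

Call:
drive_tool(plan=[[0, 0, -0.1, 0, 0, 0], [0, 0, -0.2, 0, 0, 0], [0, 0, -0.3, 0, 0, 0], [0, 0, -0.3, 0, 0, 0], [0, 0, -0.3, 0, 0, 0], [0, 0, -0.3, 0, 0, 0], [0, 0, -0.2, 0, 0, 0], [0, 0, -0.1, 0, 0, 0], [0, 0, 0, 0, 0, 0], [0, 0, 0, 0, 0, 0]])

```text
time_s: 18.25
tool_pos: [0.5745, -0.0997, 0.2996]
eef_rot: [-1.713, -2.546, -0.075]
ft_force: [0.2, 1.0, -2.8]
finger_gap: 0.0504
grasp_force: 8.0
```

```bash
python3 - <<'E'
from h import *
st,im=snap('q2');o=observe();print(st[0],o['ft_force'],o['grasp_force'],o['finger_gap'])
ctr=np.array([.5714,-.0916]);n=np.array([.9259,.3778]);t=np.array([-.3778,.9259])
pt=lambda nn,tt:wproj(np.r_[ctr+n*nn/1e3+t*tt/1e3,.125],st)
for tt in(15,25,35,45):
    print(tt,pt(0,tt),[int(cv2.getRectSubPix(im,(1,1),tuple(map(float,pt(x,tt))))[0,0].mean()) for x in range(-16,8)])
# pliers pitch now: die edge rows
for x in(230,235,276,280): print(x,' '.join('%d/%d'%(im[y,x,2],im[y,x,0]) for y in range(184,212,2)))
# target: pliers over rest, tool orientation turned -15.7deg about world z
r1=R.from_euler('z',96.4-112.1,degrees=True)*st[1]
rest=np.array([.4548,.1966])
p,r=rows([.4548,.1966,.31],r1,14)
a=cv2.resize(im[100:220,188:321],(399,360),interpolation=cv2.INTER_CUBIC)
s=camera('side')[:,:,::-1];v=proj('side',np.array([.57,-.095,.13])).astype(int)
b=cv2.resize(s[v[1]-60:v[1]+30,v[0]-50:v[0]+50],(399,360),interpolation=cv2.INTER_CUBIC)
cv2.imwrite('pics/q2c.png',np.hstack([a,b]))
E
```

```text
[ 0.5745 -0.0997  0.2996] [-1.3891  0.2236 -2.5372] 7.975042458856478 0.05041421450769505
15 [255.0283 168.9736] [107, 106, 103, 103, 103, 104, 104, 102, 100, 96, 114, 178, 209, 161, 85, 94, 146, 178, 140, 51, 45, 46, 47, 47]
25 [255.0175 159.509 ] [106, 106, 104, 104, 103, 103, 103, 101, 99, 97, 115, 177, 209, 160, 77, 91, 145, 179, 141, 52, 45, 46, 48, 47]
35 [255.0067 149.9998] [106, 106, 104, 104, 103, 103, 102, 99, 98, 97, 113, 175, 210, 161, 75, 83, 141, 178, 140, 52, 45, 46, 47, 47]
45 [254.9958 140.4652] [100, 103, 105, 105, 105, 104, 102, 99, 97, 95, 100, 145, 187, 164, 137, 150, 158, 178, 139, 52, 44, 46, 47, 47]
230 161/51 161/52 159/51 159/52 158/51 159/52 70/51 54/51 54/50 53/49 56/53 70/65 73/68 73/68
235 163/53 163/53 162/53 162/53 162/52 162/53 162/52 101/31 90/25 100/28 68/46 59/54 74/68 73/68
276 162/52 162/52 163/53 163/53 164/53 164/54 75/51 50/47 49/46 48/45 55/52 68/63 72/68 72/68
280 158/52 158/51 158/51 157/51 157/51 157/51 54/51 56/53 55/51 55/52 61/57 72/67 72/67 73/68
[0.57, 0.002, 0.031, -0.02, -0.0, 0.223],
[0.57, -0.009, 0.031, -0.02, -0.0, 0.223],
[0.57, -0.021, 0.031, -0.02, -0.0, 0.223],
[0.569, -0.032, 0.031, -0.02, -0.0, 0.223],
[0.568, -0.043, 0.031, -0.02, -0.0, 0.223],
[0.567, -0.054, 0.031, -0.02, -0.0, 0.223],
[0.566, -0.065, 0.03, -0.02, -0.0, 0.223],
[0.565, -0.076, 0.03, -0.02, -0.0, 0.223],
[0.563, -0.087, 0.03, -0.02, -0.0, 0.223],
[0.561, -0.098, 0.03, -0.02, -0.0, 0.223],
[0.559, -0.109, 0.03, -0.02, -0.0, 0.223],
[0.557, -0.12, 0.03, -0.02, -0.0, 0.223],
[0.555, -0.131, 0.029, -0.02, -0.0, 0.223],
[0.552, -0.142, 0.029, -0.02, -0.0, 0.223],
```

Call:
drive_tool(plan=[[0.15, 0, 0.03, -0.02, 0, 0.22], [0.3, 0, 0.03, -0.02, 0, 0.22], [0.45, -0.02, 0.03, -0.02, 0, 0.22], [0.57, -0.03, 0.03, -0.02, 0, 0.22], [0.57, -0.04, 0.03, -0.02, 0, 0.22], [0.57, -0.05, 0.03, -0.02, 0, 0.22], [0.57, -0.07, 0.03, -0.02, 0, 0.22], [0.57, -0.08, 0.03, -0.02, 0, 0.22], [0.57, -0.09, 0.03, -0.02, 0, 0.22], [0.57, -0.1, 0.03, -0.02, 0, 0.22]])

```text
time_s: 19.18
tool_pos: [0.4995, 0.0844, 0.3045]
eef_rot: [-1.955, -2.371, -0.085]
ft_force: [-0.2, 0.3, -1.9]
finger_gap: 0.0503
grasp_force: 8.0
```

Call:
drive_tool(plan=[[0.57, -0.1, 0.03, -0.02, 0, 0.22], [0.57, -0.11, 0.03, -0.02, 0, 0.22], [0.57, -0.12, 0.03, -0.02, 0, 0.22], [0.56, -0.13, 0.03, -0.02, 0, 0.22], [0.4, -0.1, 0.02, 0, 0, 0], [0.25, -0.05, 0.01, 0, 0, 0], [0.1, 0, 0, 0, 0, 0], [0, 0, 0, 0, 0, 0], [0, 0, 0, 0, 0, 0], [0, 0, 0, 0, 0, 0]])

```text
time_s: 20.02
tool_pos: [0.4587, 0.1975, 0.3091]
eef_rot: [-2.047, -2.296, -0.089]
ft_force: [0.0, 0.3, -1.3]
finger_gap: 0.0505
grasp_force: 8.0
```

```bash
python3 - <<'E'
from h import *
st,im=snap('q3');o=observe();print(st[0],st[1].as_matrix()[:,0],st[1].as_matrix()[:,2],o['ft_force'],o['grasp_force'],o['finger_gap'])
m=np.load('q2.npy')
for x in(230,235,276,280): print(x,' '.join('%d/%d'%(im[y,x,2],im[y,x,0]) for y in range(184,212,2)))
print('rest corners px', [ (wproj([*c,.05],st)-[188,100])*3 for c in((.504,.167),(.395,.155),(.498,.236))])
c=np.array([.4548,.1966]);print('pocket ctr crop',(wproj([*c,.05],st)-[165,60])*[3,3])
w=cv2.resize(im[60:240,165:345],(540,540),interpolation=cv2.INTER_CUBIC);cv2.imwrite('pics/q3c.png',w)
E
```

```text
[0.4587 0.1975 0.3091] [-0.1137  0.9897  0.0867] [-0.0094  0.0862 -0.9962] [ 0.0067 -1.5803 -3.4298] 7.976859407499433 0.05029045656077705
230 97/47 81/40 155/74 210/102 244/131 243/128 95/70 64/61 64/59 73/68 67/63 83/77 87/82 84/79
235 98/47 81/39 148/71 210/101 243/130 243/129 240/123 138/57 106/31 116/35 80/56 70/65 86/80 86/80
276 86/42 81/41 126/60 212/100 243/128 244/130 105/70 57/54 58/54 58/55 66/61 79/74 86/80 85/80
280 229/112 235/118 225/110 231/113 243/127 243/131 64/60 65/61 66/61 65/61 72/68 85/79 85/79 86/81
rest corners px [array([291.1456, 316.3339]), array([ 52.2145, 315.0261]), array([297.876 , 164.5697])]
pocket ctr crop [260.469  360.3452]
```

View pics/q3c.png

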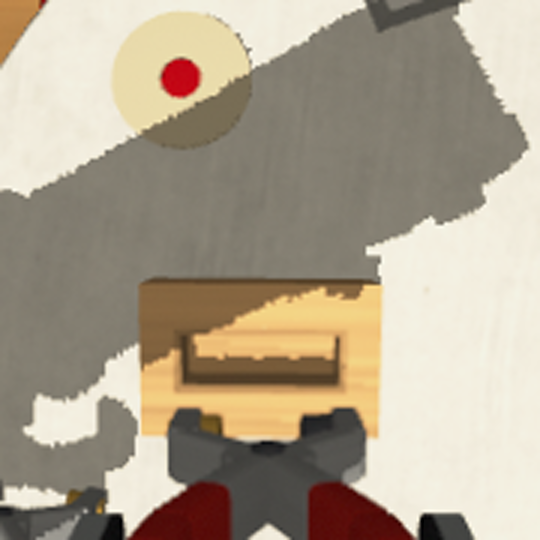

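The view shows the rest's pocket centred at about crop (263,360), matching the predicted (260,360), with the dies hanging clear in front. I'll shift over the pocket and go down.

Call:
drive_tool(plan=[[0, -0.05, 0, 0, 0, 0], [-0.02, -0.05, 0.15, 0, 0, 0], [-0.03, 0, 0.3, 0, 0, 0], [-0.04, 0, 0.45, 0, 0, 0], [-0.04, 0, 0.45, 0, 0, 0], [-0.03, 0, 0.3, 0, 0, 0], [-0.01, 0, 0.15, 0, 0, 0], [0, 0, 0, 0, 0, 0], [0, 0, 0, 0, 0, 0]])

```text
time_s: 20.82
tool_pos: [0.4543, 0.1978, 0.2372]
eef_rot: [-2.045, -2.297, -0.09]
ft_force: [0.3, -0.5, -1.9]
finger_gap: 0.0502
grasp_force: 8.0
```

```bash
python3 - <<'E'
from h import *
st,im=snap('q4');o=observe();print(st[0],st[1].as_matrix()[:,0],o['ft_force'],o['grasp_force'])
d=np.array([.4548,.1966,.127])-st[0];print(st[1].inv().apply(d)/.04)
E
```

```text
[0.4543 0.1978 0.2372] [-0.1156  0.9894  0.0874] [ 0.3327 -0.1359 -0.9759] 7.980899607064202
[-0.2725  0.0061  2.7429]
```

Call:
drive_tool(plan=[[-0.05, 0, 0.2, 0, 0, 0], [-0.05, 0, 0.4, 0, 0, 0], [-0.05, 0, 0.4, 0, 0, 0], [-0.03, 0, 0.3, 0, 0, 0], [-0.02, 0.01, 0.3, 0, 0, 0], [-0.02, 0, 0.2, 0, 0, 0], [0, 0, 0, 0, 0, 0], [0, 0, 0, 0, 0, 0]])

```text
time_s: 21.53
tool_pos: [0.4551, 0.1954, 0.1647]
eef_rot: [-2.044, -2.297, -0.09]
ft_force: [-0.8, 0.2, -2.4]
finger_gap: 0.0509
grasp_force: 8.0
```

Call:
drive_tool(plan=[[-0.01, 0, 0.2, 0, 0, 0], [-0.01, 0, 0.2, 0, 0, 0], [-0.01, 0, 0.2, 0, 0, 0], [-0.01, 0, 0.2, 0, 0, 0], [0, 0, 0.1, 0, 0, 0], [0, 0, 0, 0, 0, 0], [0, 0, 0, 0, 0, 0]])

```text
time_s: 22.12
tool_pos: [0.4547, 0.197, 0.1283]
eef_rot: [-2.044, -2.297, -0.09]
ft_force: [-0.7, 0.5, -2.2]
finger_gap: 0.0505
grasp_force: 8.0
```

In the pocket with no contact force. I'll open to the light hold, lower to the floor, then let go.

Call:
drive_tool(plan=[[0, 0, 0, 0, 0, 0], [0, 0, 0, 0, 0, 0], [0, 0, 0, 0, 0, 0], [0, 0, 0.05, 0, 0, 0], [0, 0, 0.05, 0, 0, 0], [0, 0, 0.04, 0, 0, 0], [0, 0, 0, 0, 0, 0], [0, 0, 0, 0, 0, 0]], claw=0.67)

```text
time_s: 22.78
tool_pos: [0.4548, 0.1974, 0.1229]
eef_rot: [-2.045, -2.297, -0.09]
ft_force: [0.7, -0.9, -2.7]
finger_gap: 0.0572
grasp_force: 5.9
```

Call:
drive_tool(plan=[[0, 0, 0.05, 0, 0, 0], [0, 0, 0.03, 0, 0, 0], [0, 0, 0, 0, 0, 0], [0, 0, 0, 0, 0, 0]])

```text
time_s: 23.12
tool_pos: [0.4549, 0.1978, 0.1199]
eef_rot: [-2.045, -2.298, -0.091]
ft_force: [-0.9, 0.5, -0.1]
finger_gap: 0.057
grasp_force: 6.4
```

Call:
drive_tool(plan=[[0, 0, 0, 0, 0, 0], [0, 0, 0, 0, 0, 0], [0, 0, 0, 0, 0, 0], [0, 0, 0, 0, 0, 0]], claw=0.73)

```text
time_s: 23.45
tool_pos: [0.4548, 0.1976, 0.1198]
eef_rot: [-2.045, -2.297, -0.09]
ft_force: [-0.3, 0.3, -2.0]
finger_gap: 0.0624
grasp_force: 5.2
```

Call:
drive_tool(plan=[[0, 0, 0, 0, 0, 0], [0, 0, 0, 0, 0, 0], [0, 0, 0, 0, 0, 0], [0, 0, 0, 0, 0, 0]], claw=1)

```text
time_s: 23.78
tool_pos: [0.455, 0.1978, 0.12]
eef_rot: [-2.045, -2.298, -0.091]
ft_force: [-0.2, -0.2, -0.4]
finger_gap: 0.0853
grasp_force: 0.0
```

Call:
drive_tool(plan=[[0, 0, -0.2, 0, 0, 0], [0, 0, -0.4, 0, 0, 0], [0, 0, -0.6, 0, 0, 0], [0, 0, -0.8, 0, 0, 0], [0, 0, -0.8, 0, 0, 0], [0, 0, -0.8, 0, 0, 0], [0, 0, -0.8, 0, 0, 0], [0, 0, -0.5, 0, 0, 0], [0, 0, 0, 0, 0, 0], [0, 0, 0, 0, 0, 0]])

```text
time_s: 24.62
tool_pos: [0.4571, 0.1809, 0.3166]
eef_rot: [-2.046, -2.299, -0.094]
ft_force: [0.2, -1.0, -0.3]
finger_gap: 0.085
grasp_force: 0.0
```

```bash
python3 - <<'E'
from h import *
st,im=snap('z1');o=observe();print(st[0],o['ft_force'],o['grasp_force'])
hsv=cv2.cvtColor(im,cv2.COLOR_BGR2HSV);red=(((hsv[:,:,0]<8)|(hsv[:,:,0]>172))&(hsv[:,:,1]>150)).astype(np.uint8)
nn,l,s,c=cv2.connectedComponentsWithStats(red)
for i in range(1,nn):
    if s[i,4]>60: print(s[i],c[i])
for P in([.4545,.1965,.128],[.4248,.1927,.128],[.4848,.20,.128],[.4374,.192,.16],[.4722,.196,.16]):print(P,wproj(P,st))
# side camera: red blobs before/after
for f in('side0',None):
    i=cv2.imread('pics/side0.png') if f else camera('side')[:,:,::-1].copy()
    h=cv2.cvtColor(i,cv2.COLOR_BGR2HSV);r=(((h[:,:,0]<8)|(h[:,:,0]>172))&(h[:,:,1]>150)).astype(np.uint8);r=r[130:200,205:250]
    ys,xs=np.nonzero(r);print(f,len(xs),xs.min()+205,xs.max()+205,ys.min()+130,ys.max()+130)
sc=camera('scene')[:,:,::-1].copy()
for i in(cv2.imread('pics/scene0.png'),sc):
    h=cv2.cvtColor(i,cv2.COLOR_BGR2HSV);r=(((h[:,:,0]<8)|(h[:,:,0]>172))&(h[:,:,1]>150)).astype(np.uint8);r=r[205:265,155:200]
    ys,xs=np.nonzero(r);print(len(xs),xs.min()+155,xs.max()+155,ys.min()+205,ys.max()+205)
E
```

```text
[0.4571 0.1809 0.3166] [ 0.5879  0.9069 -0.2051] 0.0
[221  70  13  13 123] [227.1707  75.8293]
[486  85  14   8  64] [492.8438  88.625 ]
[473 123  17  22 218] [480.7339 133.4908]
[225 164  20  22 339] [234.1563 173.8761]
[262 164  19  22 332] [271.4036 173.9699]
[106 223  44  45 889] [124.8594 241.3195]
[169 227  13  40 390] [174.9462 245.2974]
[0.4545, 0.1965, 0.128] [253.5285 174.8195]
[0.4248, 0.1927, 0.128] [226.4652 175.1889]
[0.4848, 0.2, 0.128] [281.1088 174.8818]
[0.4374, 0.192, 0.16] [235.9574 181.3156]
[0.4722, 0.196, 0.16] [271.0217 181.3476]
side0 150 205 235 131 177
None 148 205 235 131 177
396 168 187 215 255
381 167 186 216 256
```

The pliers are back upright in the rest, with red blobs matching the first pictures in both cameras. The leaf stayed shut after release and the arm is clear, so I'm handing in.

```bash
python3 -c "
from workcell import *
print(sign_off())"
```

```text
the job is handed in; nothing more can be done
None
```

The stud is clicked home with the leaf shut, the pliers stand jaws down in their rest, and the job is handed in; the hand-in returned no verdict.

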